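# Open the flattening press with its lift lever

### The arm

A 6-joint arm with a two-finger parallel gripper is mounted at the origin on a cart in front of the work surface, level with it; the furniture and walls round the work are solid. World frame = base frame: x ahead of the robot, y to its left, z up, the work surface at z = 0. Lengths are in mm, angles in rad, forces in N, time in s.
With the tool pointing down it reaches from about 300 to 775 mm from the base axis. Payload 14.6 kg.
Tool frame: the origin (TCP) lies at the very end of the fingers, on their centre line; the grasp point (between the pads) lies 19 mm behind it (grip_point_offset is the distance from the TCP to the grasp point, in mm); z points along the fingers, y is the line along which they close (so a half turn about z gives the same grasp; the last joint's range is limited). The gripper opens to 94 mm and grips with 3 to 60 N. Pads are 16 mm wide; open, the fingers measure 119 mm over their backs; the gripper's body (75 mm by 177 mm) begins 78 mm behind the grasp point.
Start: joints at [1.153, 0.3, 1.521, -0, 1.321, -0.067], TCP at [189.004, 516.495, 205.446] pointing down, gripper open.
Joint ranges: [-3.03, 3.03], [-0.79, 2.21], [0.23, 2.52], [-1.04, 4.18], [0, 3.07], [-2.55, 2.55]. Speed limits (rad/s): [2.22, 2.22, 2.57, 3.14, 3.14, 3.14].

### API

Orientations are given as [roll, pitch, yaw] about the fixed x, y, z axes, in that order (R = Rz(yaw) Ry(pitch) Rx(roll)).
In Python, from cell import read_state, camera, camera_info, sign_off, grip_point_offset gives the robot as it stands.
- The arm moves only by the shell command python3 -m handwheel 'ROWS' [FORCE]. ROWS is text: rows parted by semicolons, each of 5 numbers parted by spaces: the shift along the world's x, y, z in units of 40 mm (1.0 is 40 mm), then the turn about the world's z in units of 5 degrees (1.0 is 5 degrees), then the closure, from 0 (fully open) to 1 (shut). In form: dx dy dz yaw gripper; .... A call has 1 to 12 rows; each row shifts and turns the commanded pose from where the row before left it; what a row does not reach is not made up. A row lasts 1/12 s, in which the tool goes at most 41.7 mm and 7.16 degrees, less where a joint would pass 70% of its speed; a pose out of reach is approached as far as the arm can. A call is refused whole if a number of a shift passes 1 or a number of a turn 1, either way. A call with a gripper value outside its range is refused whole. The fingers move at their own pace and stop on an object; FORCE is the grip in N (left out, the last holds). Time passes only in rows, so rows that do not move let the fingers close. It gives the time, the measured TCP pose, the force, the opening and the grip force at its end, in the units of the state.
- read_state(): the state, without advancing time (a new reading comes with each control period).
- camera(name): name is "scene" or "side" or "wrist"; returns (picture, depth): 384x512x3 uint8, red, green, blue; 384x512 float32, mm along the optical axis (not along the pixel's ray), 0 where there is no reading.
- camera_info(name): a dict with "intrinsics" (3x3 intrinsics, pixels), "k1" (the pictures are not rectified: a ray, as slopes to the right and down, at radius r is drawn at 1 + k1 r^2 times it, then the intrinsics apply), "world_from_camera" (4x4, takes a point from camera to world coordinates). Camera axes: x right, y down, z forward; pixel columns grow to the right and rows downward; lengths in mm; the calibration is good to about 2 mm. A picture is of the moment at which its call begins: read the wrist's pose just before it. camera_info takes no time and is no camera call; for the wrist camera it gives the pose at the moment of the call.
- sign_off(): hands the job in; it is judged then, once.
The state is a dict: "clock": time; "joints": joint angles; "qd": joint speeds; "effort": joint torques, N m; "eef_pos": TCP position; "eef_rot": TCP orientation; "wrist_force": force on the tool from outside, world axes, zero at the start; "moment": the same for the moment, N m; "finger_gap": finger opening in mm; "finger_force": force on a finger pad.
Only numpy, scipy, OpenCV 4.12 (cv2) and the standard library are available. Lean on these libraries where they do the work, as an engineer would, in place of code of your own. Each camera call takes 0.05 s, during which the arm holds its last target. There are 200 camera calls.

### The job

Open the little print-flattening press and hold it open: with the fingertips, first push the red sliding stop by its upright tab all the way in towards and under the lever, until it will go no further, then press the blue pad at the long end of the lever all the way down onto its rubber buffer, so that the short end raises the heavy steel flap. Finish while still holding the pad down. Grasp and lift nothing, do not touch the steel flap with the robot, keep the lever in its cradle, and leave the pot and the film cans standing near the press where they are.

Things in the scene. Friction and masses are not known exactly. Their poses are not given: they have to be found in the camera images.
- press: the press: a fixed grey base, 12 mm thick, on the bench; origin on the bench directly below the lever's pivot. x runs along the lever from its long end to the flap, y to the left of that, z up. The steel flap lies at x = 50 to 190 mm (130 mm wide, top at z = 52 mm when shut); the track of the sliding stop crosses under the lever at x = -85 mm, y = -90 to 170 mm. Place and yaw vary
- lever: loose steel bar lever, 22 x 10 mm; origin on its brass cross pin, 60 mm above the bench. The short end reaches 60 mm forward under the flap's front edge; the long end reaches 161 mm back (-x of the press) and stands up by 0.4 rad, kept there by the flap's weight. Its axes are parallel to the press's at the start (the bar is tilted in them). It turns by about 0.63 rad to its buffer; 2 to 7 N on the pad do it
- cradle (a point): middle of the lever's pivot, in the cradle: steel cheeks with open notches, 46 mm along x of the press, 54 mm wide, their top 72 mm above the bench, in which the lever's cross pin (12 mm across, 60 mm long) lies
- buffer (a point): centre of the top of the black rubber buffer, 22 mm across, 21.5 mm above the bench and 130 mm behind the pivot (-x of the press), on which the long end comes to rest
- lever_pad (a point): centre of the upper face of the blue pad (36 mm along the lever, 28 mm wide) on the lever's long end; about 127 mm above the bench at the start, about 39 mm with the lever on its buffer; the point moves in nearly a plumb line, 127 mm behind the pivot at the start, 142 mm at the end
- flap (a joint): angle of the flap in rad: 0 shut, grows as its front edge rises; about 0.28 with the lever on its buffer. The flap is a 2 kg steel plate 134 x 130 x 10 mm with a yellow front edge, hinged at the back; it falls shut when let go
- flap_edge (a point): middle of the front edge of the steel flap, half-way through its thickness
- stop (a joint): travel of the red sliding stop in m: 0 (its red block, 28 mm wide, 70 mm high, stands under the lever and stops it half-way at most) to 0.065 (fully in: the block is out on the other side, the lever is free). It moves along -y of the press, rubs with about 2 N and stays where it is left
- stop_tab (a point): on the outer face (the one that looks to +y of the press) of the red upright tab of the stop, 65 mm above the bench; the tab is a plate 26 mm wide along x of the press, 10 mm thick, its top 82 mm above the bench. Pushing this face along -y of the press slides the stop in
- pigment_tub: pigment pot with a black screw top, 56 mm across, 52 mm high, origin under its centre; to be left alone
- film_can: black film can with a grey lid, 35 mm across, 51 mm high, origin under its centre; to be left alone
- cream_can: cream-coloured film can with a grey lid, 35 mm across, 51 mm high, origin under its centre; to be left alone

How it is judged:
By the outcome, as a careful person would: the job done as asked, in the order asked, and still so for the second after the job is handed in, while the arm keeps its last pose, push and grip.
It also fails if it takes over 38 s, if anything falls off the work surface, if the arm or the gripper's body presses on something with over 40 N, if the wrist force passes 120 N, or if a joint passes its speed limit or range.

## Working session

There is one attempt and no reset: what is moved stays moved. The work goes in short steps, Python scripts to look and compute and a shell command to move; the robot and the scene stay as the last step left them, time stands still between calls to the robot, and variables do not carry over. Pictures are saved under pics/ and viewed, at most 10 in all, crops included, and the job is handed in when it is done.

```bash
mkdir -p pics
cat > h.py <<'E'
import numpy as np,cv2
from cell import *
def snap(n,f):
    im,d=camera(n); cv2.imwrite('pics/'+f+'.png',im[:,:,::-1]); np.savez('pics/'+f,im=im,d=d); 
    i=camera_info(n); np.savez('pics/'+f+'_i',K=i['intrinsics'],k=i['k1'],T=i['world_from_camera'])
def cloud(f):
    z=np.load('pics/'+f+'.npz');i=np.load('pics/'+f+'_i.npz');d=z['d'];h,w=d.shape
    u,v=np.meshgrid(np.arange(w),np.arange(h));p=np.stack([u,v],-1).reshape(-1,1,2).astype(np.float64)
    n=cv2.undistortPoints(p,i['K'],np.array([float(i['k']),0,0,0])).reshape(h,w,2)
    P=np.dstack([n*d[...,None],d]);T=i['T'];W=P@T[:3,:3].T+T[:3,3];W[d==0]=np.nan
    return z['im'],W
E
python3 - <<'E'
from h import *
for n in("scene","side"):snap(n,n)
a=cv2.imread('pics/scene.png');b=cv2.imread('pics/side.png')
print(read_state()['eef_rot'],read_state()['clock'])
E
```

```text
[-3.14061898e+00 -7.53641891e-05  2.79080466e+00] 0.1
```

View pics/scene.png

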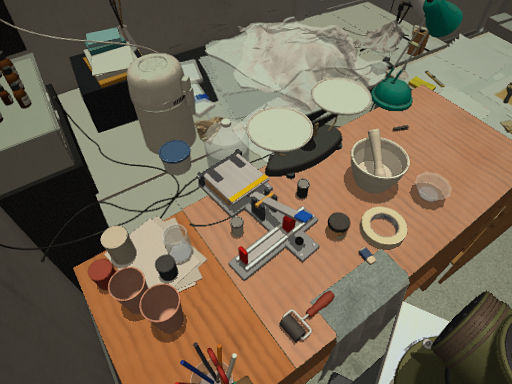

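View pics/side.png

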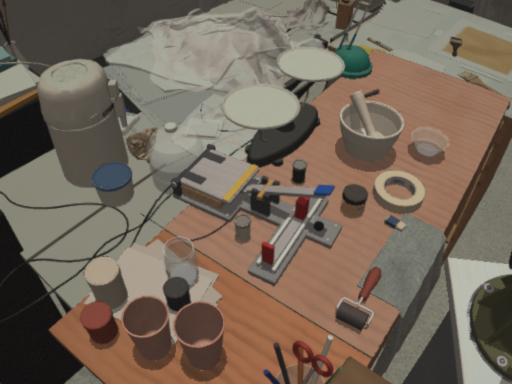

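The scene view shows the blue pad at (303,216), the red block at (289,223), the red tab at (243,255), the yellow flap edge at (250,187), the cans at (303,187) and (237,226), and the pot at (338,222). The side view agrees.

Run:
```python
from h import *
boxes={'scene':dict(pad=(290,205,316,225),block=(282,212,298,234),tab=(236,244,250,266),yel=(228,172,272,202),tub=(326,208,352,238),blk=(295,177,312,200),crm=(229,215,245,238)),
'side':dict(pad=(312,182,338,198),block=(292,195,312,220),tab=(260,240,276,264),yel=(222,172,260,208),tub=(340,182,370,215),blk=(290,157,308,184),crm=(233,214,252,242))}
for f in boxes:
    im,W=cloud(f);hsv=cv2.cvtColor(im,cv2.COLOR_RGB2HSV)
    for n,(a,b,c,d) in boxes[f].items():
        w=W[b:d,a:c].reshape(-1,3);h=hsv[b:d,a:c].reshape(-1,3).astype(int)
        H,S,V=h.T
        m={'pad':(abs(H-110)<15)&(S>120),'block':((H<8)|(H>172))&(S>170),'tab':((H<8)|(H>172))&(S>170),'yel':(abs(H-26)<6)&(S>150)}.get(n,w[:,2]>44)
        m=m&~np.isnan(w[:,0]);w=w[m]
        if n in('tab','block'):
            print(f,n,'all',np.percentile(w,[3,50,97],axis=0).round().tolist()); w=w[w[:,2]>np.percentile(w[:,2],97)-4]
        if len(w)<3: print(f,n,len(w));continue
        c,(s,ang) ,_=[*cv2.minAreaRect(w[:,:2].astype(np.float32))] if 0 else cv2.minAreaRect(w[:,:2].astype(np.float32))[0:2]+(0,)
        u=np.linalg.svd(w[:,:2]-w[:,:2].mean(0))[2][0]
        print(f,n,len(w),'mean',w.mean(0).round(1),'rectc',np.round(c,1),'size',np.round([s,ang],1),'dir',np.degrees(np.arctan2(u[1],u[0])).round(1),'zmax',w[:,2].max().round())
```

```text
scene pad 130 mean [ 427.4 -184.3  127.2] rectc [ 427.3 -185.9] size [29.1 32.3] dir 163.5 zmax 134.0
scene block all [[454.0, -211.0, 27.0], [464.0, -196.0, 53.0], [477.0, -192.0, 72.0]]
scene block 36 mean [ 467.9 -198.3   70.5] rectc [ 467.9 -197.9] size [12.9 18.6] dir 176.7 zmax 73.0
scene tab all [[507.0, -110.0, 3.0], [517.0, -62.0, 70.0], [542.0, -58.0, 84.0]]
scene tab 31 mean [519.  -65.3  82.3] rectc [519.9 -65.4] size [ 7.7 22.4] dir 159.4 zmax 85.0
scene yel 200 mean [ 607.3 -252.4   54.4] rectc [ 603.3 -267.6] size [156.   29.3] dir 70.1 zmax 57.0
scene tub 345 mean [ 354.  -262.1   51.2] rectc [ 354.1 -263.9] size [54.6 52.4] dir 102.3 zmax 55.0
scene blk 109 mean [ 484.1 -337.6   50.3] rectc [ 483.7 -337.8] size [33.1 32.2] dir 99.7 zmax 53.0
scene crm 140 mean [ 582.3 -144.    50.4] rectc [ 581.9 -145.4] size [32.4 34.2] dir 130.3 zmax 55.0
side pad 146 mean [ 428.7 -180.7  126.2] rectc [ 428.2 -182.7] size [28.7 30.5] dir 152.4 zmax 133.0
side block all [[458.0, -208.0, 30.0], [467.0, -194.0, 58.0], [477.0, -188.0, 71.0]]
side block 63 mean [ 467.2 -199.8   69.1] rectc [ 467.6 -200.6] size [21.1 19. ] dir -135.7 zmax 72.0
side tab all [[511.0, -66.0, 37.0], [520.0, -61.0, 64.0], [528.0, -57.0, 82.0]]
side tab 39 mean [519.4 -61.9  80.7] rectc [518.9 -61.9] size [ 6.8 20.6] dir 156.1 zmax 84.0
side yel 137 mean [ 614.1 -230.4   53.5] rectc [ 611.  -237.3] size [98.5 13.7] dir 68.6 zmax 57.0
side tub 391 mean [ 355.6 -259.5   50.3] rectc [ 355.5 -261.7] size [55.4 54.4] dir 82.5 zmax 55.0
side blk 130 mean [ 485.1 -334.4   49. ] rectc [ 484.8 -334.9] size [30.5 33.1] dir 91.2 zmax 53.0
side crm 196 mean [ 582.  -141.3   49. ] rectc [ 582.5 -141.9] size [33.  33.6] dir 96.0 zmax 53.0
```

Run:
```python
from h import *
a=np.array([189,516.]);b=np.array([534,-21.]);c=np.array([428,-184.])
for f in('scene','side'):
    im,W=cloud(f);P=W.reshape(-1,3);P=P[~np.isnan(P[:,0])]
    for p,q in((a,b),(b,c)):
        t=np.clip(((P[:,:2]-p)@(q-p))/((q-p)@(q-p)),0,1);d=np.linalg.norm(P[:,:2]-p-t[:,None]*(q-p),axis=1)
        for r in(30,110):
            k=P[(d<r)&(P[:,2]<700)];i=np.argsort(k[:,2])[-3:];print(f,r,k[i].round().tolist())
```

```text
scene 30 [[407.0, 155.0, 187.0], [406.0, 155.0, 187.0], [408.0, 161.0, 187.0]]
scene 110 [[407.0, 155.0, 187.0], [406.0, 155.0, 187.0], [408.0, 161.0, 187.0]]
scene 30 [[416.0, -179.0, 134.0], [413.0, -183.0, 134.0], [415.0, -182.0, 134.0]]
scene 110 [[416.0, -179.0, 134.0], [413.0, -183.0, 134.0], [415.0, -182.0, 134.0]]
side 30 [[407.0, 160.0, 187.0], [407.0, 163.0, 187.0], [407.0, 162.0, 188.0]]
side 110 [[407.0, 160.0, 187.0], [407.0, 163.0, 187.0], [407.0, 162.0, 188.0]]
side 30 [[417.0, -181.0, 132.0], [416.0, -170.0, 132.0], [415.0, -178.0, 133.0]]
side 110 [[417.0, -181.0, 132.0], [416.0, -170.0, 132.0], [415.0, -178.0, 133.0]]
```

```bash
python3 -m handwheel '0 0 1 0 1;0.2 -0.3 0.5 0 1;.5 -.8 0 0 1;.5 -.8 0 0 1;.5 -.8 0 0 1;.5 -.8 0 0 1;.5 -.8 0 0 1;.5 -.8 0 0 1;.5 -.8 0 0 1;.5 -.8 0 0 1;.5 -.8 0 0 1;.5 -.8 0 0 1' 10; python3 -m handwheel '.5 -.8 0 0 1;.5 -.8 0 0 1;.5 -.8 0 0 1;.5 -.8 0 0 1;.5 -.8 0 0 1;.5 -.8 0 0 1;0 0 0 0 1;0 0 0 0 1'
```

```text
clock: 1.1
eef_pos: [397.5, 182.7, 265.4]
eef_rot: [-3.142, -0.0, 2.791]
wrist_force: [1.1, 1.2, 0.3]
finger_gap: 17.3
finger_force: 0.0
clock: 1.77
eef_pos: [517.2, -8.8, 264.6]
eef_rot: [-3.141, -0.002, 2.788]
wrist_force: [-0.4, 0.3, -0.7]
finger_gap: 0.1
finger_force: 0.0
```

```bash
python3 -m handwheel '.42 -.3 -.6 0 1;0 0 -.8 0 1;0 0 -.8 0 1;0 0 -.8 0 1;0 0 -.8 0 1;0 0 -.8 0 1;0 0 -.4 0 1;0 0 -.2 0 1;0 0 0 0 1;0 0 0 0 1'
python3 - <<'E'
from h import *
snap('side','s2')
a=cv2.imread('pics/s2.png')[130:290,160:380];cv2.imwrite('pics/s2c.png',cv2.resize(a,None,fx=3,fy=3))
E
```

```text
clock: 2.6
eef_pos: [534.1, -19.0, 58.4]
eef_rot: [3.141, 0.001, 2.791]
wrist_force: [0.2, 0.5, 0.6]
finger_gap: 0.5
finger_force: 0.0
```

View pics/s2c.png

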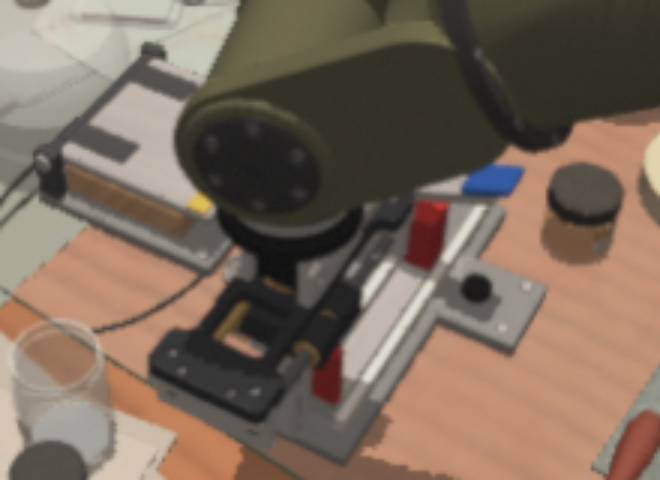

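The gripper stands behind the red tab (crop 325,375) with nothing touched; the pad is at (495,180) and the block at (427,235). Now I push.

```bash
python3 -m handwheel '-.105 -.28 0 0 1;-.105 -.28 0 0 1;-.07 -.187 0 0 1;-.07 -.187 0 0 1;-.07 -.187 0 0 1;0 0 0 0 1'; python3 -m handwheel '-.07 -.187 0 0 1;-.07 -.187 0 0 1;-.07 -.187 0 0 1;-.07 -.187 0 0 1;0 0 0 0 1;0 0 0 0 1'
```

```text
clock: 3.15
eef_pos: [516.6, -65.8, 57.7]
eef_rot: [-3.141, 0.0, 2.789]
wrist_force: [0.2, 0.4, -0.3]
finger_gap: 0.2
finger_force: 0.0
clock: 3.65
eef_pos: [505.5, -94.8, 57.3]
eef_rot: [-3.141, -0.0, 2.79]
wrist_force: [0.1, -0.2, 0.1]
finger_gap: 0.2
finger_force: 0.0
```

```bash
python3 -m handwheel '-.07 -.187 0 0 1'
python3 - <<'E'
from h import *
snap('side','s3')
a=cv2.imread('pics/s3.png')[130:290,160:380];cv2.imwrite('pics/s3c.png',cv2.resize(a,None,fx=3,fy=3))
E
```

```text
clock: 3.73
eef_pos: [503.0, -101.2, 57.3]
eef_rot: [3.141, -0.0, 2.792]
wrist_force: [1.1, 2.2, -0.2]
finger_gap: 0.2
finger_force: 1.2
```

View pics/s3c.png

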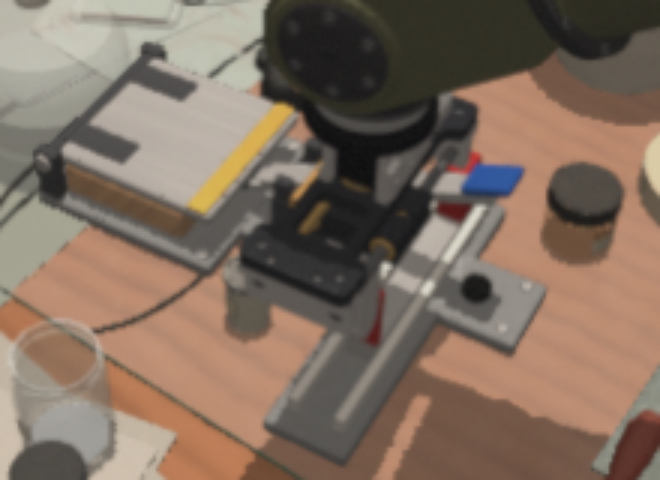

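The stop is sliding: the tab is at (375,320) and the block is passing under the lever at (465,170). I'll continue to the end.

```bash
for i in 1; do python3 -m handwheel '-.035 -.094 0 0 1;-.035 -.094 0 0 1;0 0 0 0 1;0 0 0 0 1'; done; python3 -m handwheel '-.035 -.094 0 0 1;-.018 -.047 0 0 1;0 0 0 0 1'
```

```text
clock: 4.12
eef_pos: [501.6, -105.1, 57.6]
eef_rot: [3.134, 0.001, 2.791]
wrist_force: [14.4, 37.8, 0.1]
finger_gap: 0.8
finger_force: 20.0
clock: 4.37
eef_pos: [501.5, -105.6, 58.0]
eef_rot: [3.125, 0.002, 2.791]
wrist_force: [30.3, 83.6, 1.1]
finger_gap: 0.5
finger_force: 44.3
```

It has hit the hard end stop (force jumped with no further motion). I back off and raise.

```bash
python3 -m handwheel '.1 .28 0 0 1;.2 .56 0 0 1;0 0 .6 0 1;0 0 .8 0 1;0 0 .8 0 1;0 0 .8 0 1;0 0 .8 0 1;0 0 0 0 1;0 0 0 0 1'
python3 - <<'E'
from h import *
for n in('side','scene'):
    snap(n,n+'4');im,W=cloud(n+'4');hsv=cv2.cvtColor(im,cv2.COLOR_RGB2HSV).astype(int);H,S,V=np.moveaxis(hsv,-1,0)
    Pv=np.array([547,-229.]);ex=np.array([.936,-.352]);ey=np.array([.352,.936])
    X=(W[...,:2]-Pv)@ex;Y=(W[...,:2]-Pv)@ey;Z=W[...,2]
    m=((H<8)|(H>172))&(S>170)&(abs(X+85)<25)&(abs(Y)<180)&(Z>35)
    for nm,k in(('tab',m&(Y>20)),('block',m&(Y<20))):
        if k.sum()>3:print(n,nm,k.sum(),np.percentile(Y[k],[5,50,95]).round(),np.percentile(Z[k],97).round())
    k=(abs(H-110)<15)&(S>120)&(abs(X+130)<40)&(abs(Y)<40);print('pad',k.sum(),W[k].mean(0).round(1))
a=cv2.imread('pics/side4.png')[130:290,160:380];cv2.imwrite('pics/s4c.png',cv2.resize(a,None,fx=3,fy=3))
E
```

```text
clock: 5.12
eef_pos: [510.5, -81.6, 210.7]
eef_rot: [3.142, 0.003, 2.791]
wrist_force: [0.1, 0.8, -0.5]
finger_gap: 0.4
finger_force: 0.0
side tab 155 [87. 90. 91.] 82.0
side block 66 [-75. -64. -52.] 71.0
pad 144 [ 428.7 -180.7  126.1]
scene tab 109 [81. 87. 88.] 83.0
scene block 111 [-77. -65. -53.] 73.0
pad 132 [ 427.4 -184.6  127.2]
```

View pics/s4c.png

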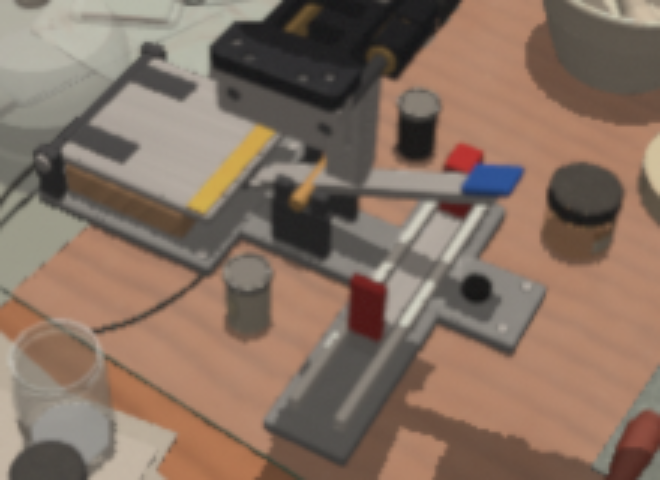

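The stop is fully in: the tab is at (367,305) and the block is out past the lever at (462,170), having moved about 64 mm. The cans and pot are untouched. Next I go above the pad.

```bash
python3 -m handwheel '-.52 -.64 0 0 1;-.52 -.64 0 0 1;-.52 -.64 0 0 1;-.52 -.64 0 0 1;0 0 -.8 0 1;0 0 -.7 0 1;0 0 0 0 1;0 0 0 0 1;0 0 0 0 1'
```

```text
clock: 5.97
eef_pos: [427.3, -183.7, 150.2]
eef_rot: [-3.142, 0.0, 2.791]
wrist_force: [0.7, 0.6, 0.3]
finger_gap: 0.5
finger_force: 0.0
```

```bash
python3 -m handwheel '0 0 -.15 0 1;0 0 -.15 0 1;0 0 -.15 0 1;0 0 -.15 0 1;-.06 .02 -.15 0 1;-.06 .02 -.15 0 1;-.06 .02 -.15 0 1;0 0 0 0 1'; python3 -m handwheel '-.045 .017 -.15 0 1;-.045 .017 -.15 0 1;-.045 .017 -.15 0 1;-.023 .008 -.15 0 1;-.023 .008 -.15 0 1;-.023 .008 -.15 0 1;0 0 0 0 1;0 0 0 0 1'
```

```text
clock: 6.63
eef_pos: [419.5, -181.1, 106.6]
eef_rot: [3.141, -0.0, 2.791]
wrist_force: [1.8, -0.0, 2.7]
finger_gap: 0.8
finger_force: 1.9
clock: 7.3
eef_pos: [411.3, -178.2, 71.1]
eef_rot: [3.142, -0.001, 2.791]
wrist_force: [1.0, -0.6, 3.8]
finger_gap: 0.3
finger_force: 1.7
```

Run:
```python
from h import *
snap('side','s5')
a=cv2.imread('pics/s5.png')[130:290,160:380];cv2.imwrite('pics/s5c.png',cv2.resize(a,None,fx=3,fy=3))
```

```text
(no output)
```

View pics/s5c.png

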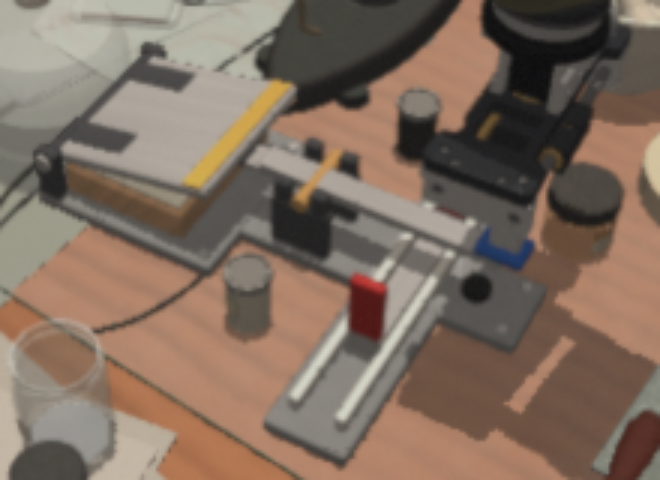

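The lever is in its cradle with its pin at (325,175), the flap is rising, and the fingers sit on the pad at (505,250). I continue down.

```bash
python3 -m handwheel '0 0 -.15 0 1;0 0 -.15 0 1;0 0 -.15 0 1;0.02 0 -.15 0 1;0.02 -.01 -.1 0 1;0 0 0 0 1;0 0 0 0 1'; python3 -m handwheel '0 0 -.05 0 1;0 0 -.05 0 1;0 0 0 0 1;0 0 0 0 1'
```

```text
clock: 7.93
eef_pos: [412.5, -178.4, 43.2]
eef_rot: [3.141, -0.002, 2.791]
wrist_force: [-1.2, 0.9, 1.4]
finger_gap: 0.4
finger_force: 1.0
clock: 8.27
eef_pos: [413.1, -178.7, 39.8]
eef_rot: [-3.142, -0.0, 2.791]
wrist_force: [-3.7, 2.3, 8.4]
finger_gap: 0.5
finger_force: 4.5
```

```bash
python3 -m handwheel '0 0 -.03 0 1;0 0 0 0 1;0 0 0 0 1;0 0 0 0 1'
python3 - <<'E'
from h import *
snap('side','s6')
a=cv2.imread('pics/s6.png')[130:290,160:380];cv2.imwrite('pics/s6c.png',cv2.resize(a,None,fx=3,fy=3))
im,W=cloud('s6');hsv=cv2.cvtColor(im,cv2.COLOR_RGB2HSV).astype(int);H,S,V=np.moveaxis(hsv,-1,0)
k=(abs(H-26)<6)&(S>150)&(abs(W[...,0]-610)<50)&(abs(W[...,1]+250)<80)&(W[...,2]>60);print('flap edge z',np.median(W[k][:,2]))
print(read_state()['wrist_force'],read_state()['eef_pos'])
E
```

```text
clock: 8.6
eef_pos: [413.2, -178.7, 39.2]
eef_rot: [-3.141, 0.0, 2.791]
wrist_force: [-7.4, 2.7, 17.8]
finger_gap: 0.3
finger_force: 9.9
flap edge z 87.50626721511145
[-7.67582621  3.04901372 18.55030301] [ 413.19343025 -178.74376622   39.22133833]
```

View pics/s6c.png

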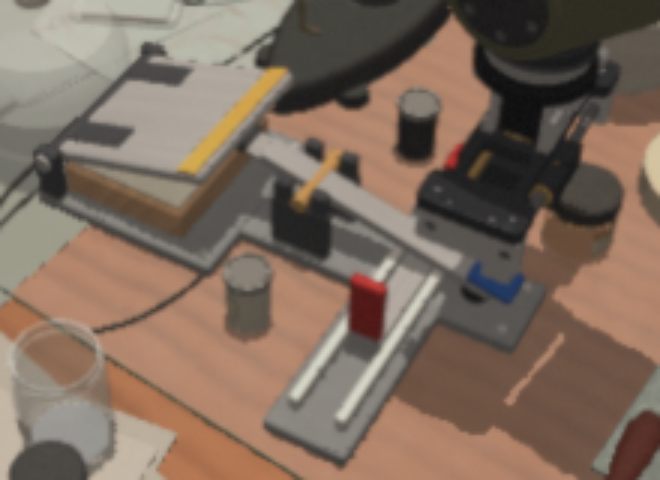

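The pad at (495,285) is on the buffer, the flap edge has risen to about 87 mm, the pin is in its cradle, and the cans and pot have not moved.

```bash
python3 -c "from cell import *;print(sign_off())"
```

```text
the job is handed in; nothing more can be done
None
```

I pushed the red stop in to its hard end, then pressed the blue pad down onto its buffer and handed in with it still held at about 18 N; the flap is raised (front edge about 87 mm), the lever is in its cradle, and the pot and cans did not move. The push on the stop peaked at about 89 N against the 120 N wrist limit.

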